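# Clip the burnisher into its spring clip

### The job

Put the horn-handled burnisher away in its spring clip: take it from the notched rest, lay its handle centred across the clip's open mouth (blade either way) and let go so that it lies there by itself. Then press it down past the red sprung jaw until it sits fully home on the floor of both forks with the jaw closed over it, and leave it there. Do not shift the other things on the bench.

Things in the scene. Friction and masses are not known exactly. Their poses are not given: they have to be found in the camera images.
- burnisher: round brown horn handle, 24 mm diameter, 150 mm long, with a steel blade 12 mm thick reaching 45 mm past one end; about 0.15 kg. Origin on the axis at the middle of the handle, x along the axis towards the blade (handle x -75 to 75, blade to 120 mm); it may roll about x. Starts level in the rest's notches, axis 34 mm above the bench
- rest: fixed green-painted wooden rest, base 130 x 60 x 10 mm; two notched uprights 14 mm thick, 44 mm wide (y), at x = -50 and 50 mm, notches 25.5 mm wide, floor at z 22 mm, cheeks to 30 mm. The handle lies in them along x; between them (86 mm clear) fingers can go down both sides of it. Origin: centre of the underside
- clip: spring clip fixed to the bench: dark wood base 150 x 64 x 8 mm, on it a block to z = 20 mm, the floor on which the handle ends up. Origin: centre of the underside. The handle goes along x, in two equal forks 20 mm wide at x = -50 and 50 mm, open upwards; between them (80 mm clear) nothing stands above z 24 mm. Each fork: a fixed prong at -y, an arm of the red jaw at +y
- clip_mouth (a point): where the middle of the handle lies when laid in the mouth, resting on the jaw's rollers and against the prongs: clip x 0, y -0.75, z 58 mm; axes as the clip's. Fixed steel prongs: inner face at clip y = -12.75 mm, upright to z 60, then flaring outwards to z 76 mm
- clip_seat (a point): where the middle of the handle lies when fully home on the clip's floor: clip x 0, y -0.75, z 32 mm (handle top then at z 44 mm); axes as the clip's. Pressing the handle down from the mouth to here, between the forks, takes about 8 to 12 N
- keeper (a joint): red sprung jaw, angle in rad: 0 closed, grows as it swings out to clip +y, about 0.2 while the handle passes. One jaw, an arm at each fork, hinged at clip y 17, z 10 mm; spring 0.15 N m closed, 1 N m/rad more. Each arm has a free brass roller, 8 mm diameter, centre y 11, z 47.5 mm, leaving a 20 mm gap to the prong, and a flared lip above to z 69 mm
- sanding_block: round beech sanding block, a pale disc 64 mm across and 35 mm high, loose; origin at the centre of its underside
- doll_head: yellow-lacquered doll head, 68 mm across and 63 mm high, standing loose; origin at the centre of its underside
- chuck_jaw: rusted steel stepped chuck jaw, 75 x 30 x 34 mm, lying loose; origin at the centre of its underside
- doll_body: red doll body, 84 mm across and 92 mm high, standing loose; origin at the centre of its underside
- lacquer_jar: amber lacquer jar, 68 mm across and 85 mm high, standing loose; origin at the centre of its underside
Not all that is in view belongs to the job. What is meant by the burnisher is not blue, and is the smaller of those in its own colour.

How it is judged (in metres and radians):
On the way:
1. the burnisher's handle lies by itself across the mouth of both forks, let go and at rest (z of burnisher in the frame of clip between 0.05 and 0.068 m and y of burnisher in the frame of clip between -0.01 and 0.01 m and x of burnisher in the frame of clip between -0.018 and 0.018 m and angle between the x axis of burnisher and the x axis of clip, either way round below 0.12 rad and linear speed of burnisher below 0.03 m/s and contact force between burnisher and the fingers below 0.2 N), for 0.2 s.
At the end, for the whole second after the job is handed in: The handle lies in both forks on the clip's floor: its middle within 18 mm of the clip's middle along the clip, within 5 mm across it and 28 to 36 mm above the clip's underside, parallel to the clip within 0.06 rad, the red jaw closed over it (below 0.06 rad), the burnisher at rest and let go (z of burnisher in the frame of clip between 0.028 and 0.036 m and y of burnisher in the frame of clip between -0.005 and 0.005 m and x of burnisher in the frame of clip between -0.018 and 0.018 m and angle between the x axis of burnisher and the x axis of clip, either way round below 0.06 rad and value of joint keeper below 0.06 rad and linear speed of burnisher below 0.03 m/s and contact force between burnisher and the fingers below 0.2 N); the robot touches nothing.
It fails at once if the sanding block is shifted by more than 25 mm (distance of sanding_block from where it was at the start of the episode above 0.025 m).
It fails at once if the doll head is shifted by more than 25 mm (distance of doll_head from where it was at the start of the episode above 0.025 m).
It fails at once if the chuck jaw is shifted by more than 25 mm (distance of chuck_jaw from where it was at the start of the episode above 0.025 m).
It fails at once if the doll body is shifted by more than 25 mm (distance of doll_body from where it was at the start of the episode above 0.025 m).
It fails at once if the lacquer jar is shifted by more than 25 mm (distance of lacquer_jar from where it was at the start of the episode above 0.025 m).
It also fails if it takes over 45 s, if anything falls off the work surface, if the arm or the gripper's body presses on something with over 40 N, if the wrist force passes 120 N, or if a joint passes its speed limit or range.

### The arm

A 6-joint arm with a two-finger parallel gripper is mounted at the origin on the work surface. World frame = base frame: x ahead of the robot, y to its left, z up, the work surface at z = 0. Lengths are in mm, angles in rad, forces in N, time in s.
With the tool pointing down it reaches from about 350 to 875 mm from the base axis. Payload 4.2 kg.
Tool frame: the origin (TCP) lies at the very end of the fingers, on their centre line; the grasp point (between the pads) lies 19 mm behind it; z points along the fingers, y is the line along which they close (so a half turn about z gives the same grasp; the last joint's range is limited). The gripper opens to 85 mm and grips with 20 to 120 N. Pads are 22 mm wide; open, the fingers measure 114 mm over their backs; the gripper's body (76 mm by 85 mm) begins 54 mm behind the grasp point. The pads swing forward as they close: fully open they stand 13 mm farther back than shut.
Start: joints at [-0.887, 0.385, 0.008, 0, -1.194, -0.259], TCP at [257.599, -569.423, 231.312] pointing down, gripper open.
Joint ranges: [-3.14, 3.14], [-1.21, 2.06], [-1.07, 1.41], [-3.16, 2.05], [-2.99, -0.16], [-3.1, 3.1]. Speed limits (rad/s): [2.79, 2.79, 3.14, 3.14, 3.14, 3.14].

### API

Orientations are given as a unit quaternion [x, y, z, w].
In Python, from bench import read_state, get_image, get_calibration, job_done gives the robot as it stands.
- The arm moves only by the shell command python3 -m creep 'ROWS'. ROWS is a JSON object of lists of equal length, an entry for each row: "translation": the shift along the world's x, y, z in cm, a list of three; "delta_rot": the turn, a rotation vector about the world's x, y, z in degrees, a list of three; "hand": the finger opening in cm, from 0 to 8.54. A call has 1 to 8 rows; each row is the pose to reach, as a shift and turn from the pose commanded when the call began; what a row does not reach only later rows make up. A row lasts 1/8 s, in which the tool goes at most 62.5 mm and 10.7 degrees, less where a joint would pass 70% of its speed; a pose out of reach is approached as far as the arm can. A call with a gripper value outside its range is refused whole. The fingers move at their own pace and stop on an object; the grip force is fixed at half the most. Time passes only in rows, so rows that repeat a pose let the fingers close. It gives the time, the measured TCP pose, the force, the opening and the grip force at its end, in the units of the state.
- read_state(): the state, without advancing time (a new reading comes with each control period).
- get_image(name): name is "scene" or "top"; returns (picture, depth): 400x640x3 uint8, red, green, blue; 400x640 float32, mm along the optical axis (not along the pixel's ray), 0 where there is no reading.
- get_calibration(name): a dict with "intrinsics" (3x3 intrinsics, pixels), "dist" ([k1, k2, p1, p2, k3] as OpenCV has them; the pictures are not rectified), "xyz" and "attitude" of the camera in the world. Camera axes: x right, y down, z forward; pixel columns grow to the right and rows downward; lengths in mm; the calibration is good to about 2 mm. A picture is of the moment at which its call begins. get_calibration takes no time and is no camera call.
- job_done(): hands the job in; it is judged then, once.
The state is a dict: "clock": time; "joints": joint angles; "joint_vel": joint speeds; "joint_efforts": joint torques, N m; "position": TCP position; "ee_rot": TCP orientation; "contact_force": force on the tool from outside, world axes, zero at the start; "wrist_torque": the same for the moment, N m; "gripper_width": finger opening in mm; "grasp_force": force on a finger pad.
Only numpy, scipy, OpenCV 4.12 (cv2) and the standard library are available. Lean on these libraries where they do the work, as an engineer would, in place of code of your own. Each camera call takes 0.05 s, during which the arm holds its last target. There are 200 camera calls.

## Working session

There is one attempt and no reset: what is moved stays moved. The work goes in short steps, Python scripts to look and compute and a shell command to move; the robot and the scene stay as the last step left them, time stands still between calls to the robot, and variables do not carry over. Pictures are saved under pics/ and viewed, at most 10 in all, crops included, and the job is handed in when it is done.

```bash
mkdir -p pics; cat > h.py <<'E'
import numpy as np,cv2
from scipy.spatial.transform import Rotation as R
from bench import *
def cal(n):
    c=get_calibration(n);a=np.array(c["attitude"],float)
    Rm=R.from_quat(a).as_matrix() if a.size==4 else a.reshape(3,3)
    return np.array(c["intrinsics"],float),np.array(c["dist"],float),np.array(c["xyz"],float),Rm
def rays(n,uv):
    K,d,t,Rm=cal(n)
    p=cv2.undistortPoints(np.array(uv,float).reshape(-1,1,2),K,d).reshape(-1,2)
    return t,np.c_[p,np.ones(len(p))]@Rm.T
def onplane(n,uv,z):
    t,r=rays(n,uv);return t+r*((z-t[2])/r[:,2])[:,None]
def bydepth(n,uv,dep):
    t,r=rays(n,uv);return t+r*np.asarray(dep,float).reshape(-1,1)
def cloud(n,dep):
    v,u=np.mgrid[0:400,0:640];return bydepth(n,np.c_[u.ravel(),v.ravel()],dep.ravel()).reshape(400,640,3)
E
python3 - <<'E'
from h import *
for n in("scene","top"):
    p,d=get_image(n);cv2.imwrite(f"pics/{n}0.png",p[:,:,::-1]);np.savez(f"{n}0.npz",p=p,d=d)
    print(n,get_calibration(n),(d>0).mean())
print(read_state())
E
```

```text
scene {'intrinsics': array([[457.93000513,   0.        , 323.46293291],
       [  0.        , 457.93000513, 197.98742899],
       [  0.        ,   0.        ,   1.        ]]), 'dist': array([-0.03387329,  0.        ,  0.        ,  0.        ,  0.        ]), 'xyz': array([ 1051.51566004, -1016.57114028,   940.67764603]), 'attitude': array([ 0.87248461,  0.22566702, -0.12014647, -0.41642505])} 0.9958515625
top {'intrinsics': array([[507.03323381,   0.        , 317.3903707 ],
       [  0.        , 507.03323381, 201.44120317],
       [  0.        ,   0.        ,   1.        ]]), 'dist': array([0.04934065, 0.        , 0.        , 0.        , 0.        ]), 'xyz': array([ 344.49788042,  -85.73730893, 1516.87310223]), 'attitude': array([-0.69575455,  0.71557864, -0.04008142,  0.04760561])} 0.996046875
{'clock': 0.1, 'joints': array([-8.87385992e-01,  3.85464853e-01,  6.80694828e-03, -4.50464135e-04,
       -1.19400047e+00, -2.58583212e-01]), 'joint_vel': array([ 7.31624227e-04, -2.11887979e-03,  2.91285565e-03,  3.90605302e-04,
        7.43080783e-05,  1.60070897e-03]), 'joint_efforts': array([-7.79792135e-04, -3.93319952e+01,  1.88928258e+01,  4.19801742e+00,
       -2.61542642e-03, -2.04035743e-06]), 'position': array([ 257.40782194, -568.97692497,  230.35501486]), 'ee_rot': array([-2.10738531e-01,  9.77542000e-01,  9.24648877e-04, -2.35915187e-04]), 'contact_force': array([0.60064906, 0.12130276, 0.95091407]), 'wrist_torque': array([0.04927301, 0.01382389, 0.01756416]), 'grasp_force': 0.0, 'gripper_width': 85.32105673910198}
```

View pics/scene0.png

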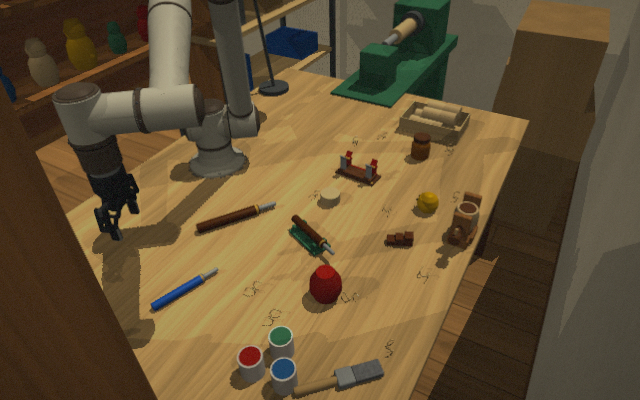

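View pics/top0.png

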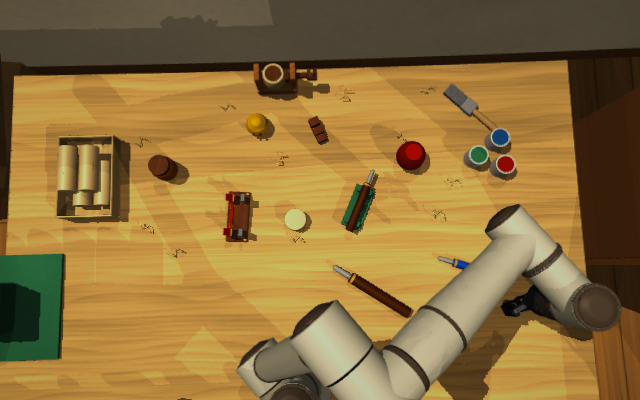

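Candidates: the brown burnisher in the green rest (top 360,203; scene 310,233), the larger brown one on the bare bench (top 375,292), and the blue one (top 455,263). The description fits the one in the rest: it is brown, and the smaller of the two browns. I'll confirm this in a crop.

```bash
python3 - <<'E'
from h import *
T=np.load("top0.npz");S=np.load("scene0.npz")
a=cv2.resize(T["p"][160:260,210:400],None,fx=4,fy=4,interpolation=cv2.INTER_CUBIC)[:300]
a=cv2.resize(T["p"][165:250,210:400],(760,340),interpolation=cv2.INTER_CUBIC)
b=cv2.resize(S["p"][145:260,280:390],None,fx=2.2,fy=2.2,interpolation=cv2.INTER_CUBIC)
c=np.zeros((600,760,3),np.uint8);c[:340]=a;c[345:345+b.shape[0],:b.shape[1]]=b
cv2.imwrite("pics/crop1.png",c[:,:,::-1])
for n,D in(("top",T),("scene",S)):
    C=cloud(n,D["d"]);print(n,"bench z",np.median(C[150:300,150:450,2]))
    hsv=cv2.cvtColor(D["p"],cv2.COLOR_RGB2HSV)
    boxes={"top":((335,160,390,240),(215,180,260,250)),"scene":((280,205,345,265),(330,145,390,190))}[n]
    for nm,(u0,v0,u1,v1) in zip(("rest","clip"),boxes):
        c=C[v0:v1,u0:u1].reshape(-1,3);h=hsv[v0:v1,u0:u1].reshape(-1,3).astype(int)
        masks={"green":(h[:,0]>55)&(h[:,0]<95)&(h[:,1]>90),"brown":((h[:,0]<14)|(h[:,0]>172))&(h[:,1]>90)&(h[:,2]<150)&(c[:,2]>5),
          "red":((h[:,0]<6)|(h[:,0]>174))&(h[:,1]>170)&(h[:,2]>90),"high":c[:,2]>40,"vhigh":c[:,2]>58}
        for k,m in masks.items():
            if m.sum()<8: continue
            q=c[m];mu=np.median(q,0);w,V=np.linalg.eigh(np.cov(q[:,:2].T));ax=V[:,1]
            s=(q[:,:2]-mu[:2])@ax
            (cx,cy),wh,an=cv2.minAreaRect(q[:,:2].astype(np.float32))
            print(n,nm,k,m.sum(),"med",mu.round(1),"ax deg",np.degrees(np.arctan2(ax[1],ax[0])).round(1),"len",np.ptp(s).round(),"rect",round(cx,1),round(cy,1),np.round(wh),round(an,1),"z5/95",np.percentile(q[:,2],[5,95]).round(1))
E
```

```text
top bench z 0.818237031235526
top rest green 465 med [ 512.5 -191.5   11. ] ax deg 155.5 len 261.0 rect 452.1 -165.1 [ 57. 261.] 66.0 z5/95 [ 5. 31.]
top rest brown 347 med [ 506.2 -188.7   43.8] ax deg 155.2 len 270.0 rect 457.1 -163.1 [ 30. 272.] 61.9 z5/95 [37.6 50.2]
top rest high 368 med [ 508.7 -191.1   44.4] ax deg 152.8 len 313.0 rect 475.4 -173.0 [ 32. 313.] 62.2 z5/95 [40.5 53.5]
top rest vhigh 18 med [ 344.5  -85.7 1516.9] ax deg 0.0 len 0.0 rect 344.5 -85.7 [0. 0.] 0.0 z5/95 [1516.9 1516.9]
top clip brown 866 med [492.3 166.7  20.4] ax deg -177.1 len 238.0 rect 462.4 51.4 [328. 153.] 74.3 z5/95 [ 8.  64.4]
top clip red 156 med [498.3 185.4  54.6] ax deg -160.2 len 299.0 rect 414.2 82.4 [348. 106.] 50.6 z5/95 [12.8 72.8]
top clip high 209 med [456.5 179.   63.4] ax deg 50.2 len 346.0 rect 455.9 49.8 [327. 128.] 72.0 z5/95 [  48.4 1516.9]
top clip vhigh 137 med [453.1 180.   69.1] ax deg 54.4 len 346.0 rect 456.1 49.7 [327. 126.] 71.6 z5/95 [  59.1 1516.9]
scene bench z 1.5187529535140243
scene rest green 313 med [ 512.6 -214.2   11.8] ax deg 134.4 len 1017.0 rect 788.2 -56
[... 206 characters left out ...]
45.4] ax deg 124.6 len 1050.0 rect 786.1 -560.4 [ 105. 1050.] 35.9 z5/95 [40.8 94.6]
scene rest vhigh 19 med [ 1051.5 -1016.6   940.7] ax deg 120.7 len 795.0 rect 851.0 -673.3 [ 13. 795.] 31.2 z5/95 [ 94.  940.7]
scene clip brown 465 med [499.4 159.   21.5] ax deg 177.5 len 145.0 rect 497.0 160.5 [ 64. 145.] 86.3 z5/95 [ 8.1 62. ]
scene clip red 65 med [501.3 182.6  58.4] ax deg 175.3 len 124.0 rect 497.1 181.5 [ 19. 124.] 84.9 z5/95 [20.9 67.1]
scene clip high 214 med [536.5 168.9  57.6] ax deg 115.7 len 1358.0 rect 788.8 -387.3 [ 126. 1358.] 28.0 z5/95 [ 43.8 940.7]
scene clip vhigh 101 med [539.3 148.8  65.3] ax deg 115.2 len 1358.0 rect 788.8 -387.3 [ 126. 1358.] 28.0 z5/95 [ 58.6 940.7]
```

View pics/crop1.png

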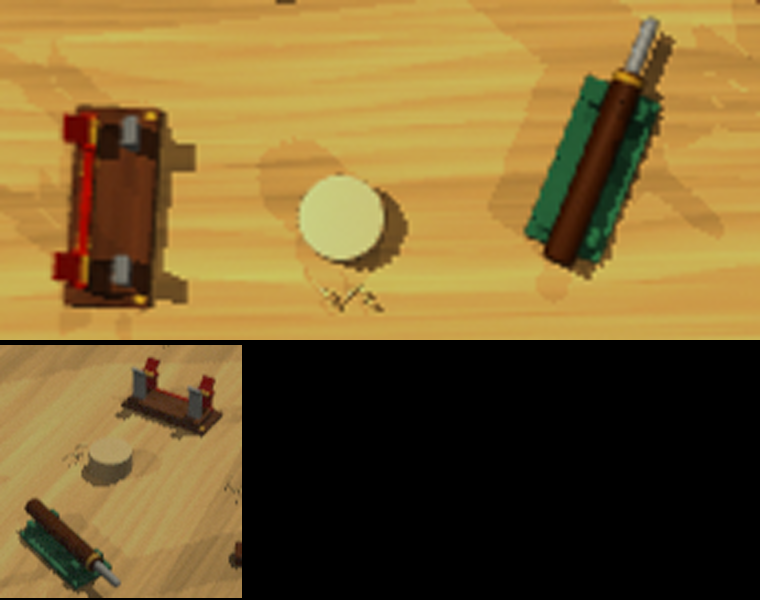

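The crop confirms the target: a short brown handle with a gold ferrule, lying in the green rest. In the full top view it runs from about (349,229) to (366,184), with the blade up to (372,171). The clip shows its red jaw on world +y and its steel prongs on −y (top ~242,197 and 240,232).

```bash
cat > m.py <<'E'
from h import *
def mid(n,p,box):
    u0,v0,u1,v1=box;h=cv2.cvtColor(p,cv2.COLOR_RGB2HSV)[v0:v1,u0:u1].astype(int)
    return h
def big(m):
    k,l,s,_=cv2.connectedComponentsWithStats(m.astype(np.uint8));return l==1+np.argmax(s[1:,4])
def rect(m,u0,v0):
    v,u=np.nonzero(big(m));return np.c_[u+u0,v+v0].astype(np.float32)
def axis(n,p,box):
    h=mid(n,p,box);m=((h[:,:,0]<14)|(h[:,:,0]>172))&(h[:,:,1]>110)&(h[:,:,2]<130)
    q=rect(m,*box[:2]);(c,wh,a)=cv2.minAreaRect(q);vx,vy,x,y=cv2.fitLine(q,cv2.DIST_HUBER,0,.01,.01).ravel()
    s=(q-[x,y])@[vx,vy];e=np.array([[x+vx*t,y+vy*t] for t in(s.min()-.5,s.max()+.5)])
    return e,wh,len(q)
def two(e1,e2):
    t1,r1=rays("top",e1);t2,r2=rays("scene",e2)
    n1,n2=np.cross(*r1),np.cross(*r2);n1/=np.linalg.norm(n1);n2/=np.linalg.norm(n2)
    d=np.cross(n1,n2);d/=np.linalg.norm(d)
    p=np.linalg.lstsq(np.array([n1,n2,d]),np.array([n1@t1,n2@t2,d@[510,-190,34]]),rcond=None)[0]
    # endpoints from top rays
    out=[]
    for t,rr in((t1,r1),(t2,r2)):
        for r in rr:
            A=np.c_[d,-r];k=np.linalg.lstsq(A,t-p,rcond=None)[0];out.append(p+d*k[0])
    return d,np.array(out)
E
python3 - <<'E'
from m import *
T=np.load("top0.npz");S=np.load("scene0.npz")
e1,w1,k1=axis("top",T["p"],(335,160,390,240));e2,w2,k2=axis("scene",S["p"],(280,205,345,265))
print(e1.round(1),w1,k1,e2.round(1),w2,k2)
d,o=two(e1,e2);print(d.round(3),o.round(1))
print("plane34 top",onplane("top",e1,34).round(1),"scene",onplane("scene",e2,34).round(1))
Cs={}
for n,D in(("top",T),("scene",S)):
    C=cloud(n,D["d"]);ok=D["d"]>0
    h=cv2.cvtColor(D["p"],cv2.COLOR_RGB2HSV).astype(int)
    R_=lambda x0,x1,y0,y1:ok&(C[...,0]>x0)&(C[...,0]<x1)&(C[...,1]>y0)&(C[...,1]<y1)
    m=R_(415,580,110,215)&(C[...,2]>4)
    q=C[m];
    low=m&(C[...,2]<14);hi=m&(C[...,2]>50)
    for nm,mm in(("clip base",low),("clip all",m)):print(n,nm,cv2.minAreaRect(C[mm][:,:2].astype(np.float32)))
    v,u=np.nonzero(low)
    k,l=cv2.connectedComponents(hi.astype(np.uint8))
    for i in range(1,k):
        q=C[l==i]
        if len(q)>6:
            hh=h[l==i];print(n,"hi",len(q),q.mean(0).round(1),q.min(0).round(1),q.max(0).round(1),"sat",np.median(hh[:,1]))
    m=R_(420,600,-260,-120)&(C[...,2]>3)&(C[...,2]<16)&(h[...,0]>50)&(h[...,0]<95)&(h[...,1]>90)
    print(n,"rest base",cv2.minAreaRect(C[m][:,:2].astype(np.float32)))
    m=R_(420,600,-260,-120)&(C[...,2]>40);q=C[m];top=q[q[:,2]>np.percentile(q[:,2],70)]
    f=cv2.fitLine(top[:,:2].astype(np.float32),cv2.DIST_HUBER,0,.01,.01).ravel();print(n,"ridge",f.round(3),np.percentile(q[:,2],[50,90,98]).round(1))
    m=R_(380,560,-60,110)&(C[...,2]>20);print(n,"block",C[m].mean(0),C[m].min(0),C[m].max(0))
E
```

```text
[[348.6 230.2]
 [366.5 185.3]] (7.613508701324463, 47.35231399536133) 346 [[292.4 215.9]
 [320.6 241.9]] (37.3133659362793, 7.135623931884766) 233
[ 0.916 -0.402  0.003] [[ 442.7 -161.4   30.6]
 [ 574.1 -219.1   31. ]
 [ 431.6 -156.5   30.6]
 [ 563.8 -214.5   31. ]]
plane34 top [[ 442.5 -161.2   34. ]
 [ 573.6 -218.8   34. ]] scene [[ 433.9 -159.8   34. ]
 [ 565.4 -217.2   34. ]]
top clip base ((495.7498779296875, 162.50759887695312), (160.83338928222656, 104.51485443115234), 0.08511140197515488)
top clip all ((495.7498779296875, 162.50759887695312), (160.83338928222656, 104.51485443115234), 0.08511140197515488)
top hi 62 [546.3 180.6  60.7] [533.1 169.7  50.1] [559.  190.7  74. ] sat 247.0
top hi 25 [543.2 143.7  70.4] [534.  136.8  55.3] [553.8 148.8  79.5] sat 32.0
top hi 65 [446.2 188.2  61.1] [434.1 179.   50. ] [457.2 199.9  75.6] sat 247.0
top hi 24 [442.8 151.   72. ] [434.3 146.1  58.9] [452.8 158.2  80.6] sat 32.0
top rest base ((513.7101440429688, -192.41461181640625), (58.689849853515625, 128.37664794921875), 66.41053771972656)
top ridge [ 9.12000e-01 -4.10000e-01  5.0503
[... 206 characters left out ...]
, 162.32473754882812), (100.16117858886719, 163.3926544189453), 87.81881713867188)
scene clip all ((499.23895263671875, 162.32473754882812), (100.16117858886719, 163.3926544189453), 87.81881713867188)
scene hi 72 [446.  171.   60.2] [431.2 141.8  50.3] [459.1 197.   75.9] sat 183.5
scene hi 81 [546.  162.8  60.5] [532.9 133.6  50.1] [558.6 189.4  78.1] sat 180.0
scene rest base ((514.11279296875, -198.98617553710938), (55.688507080078125, 124.30021667480469), 67.88530731201172)
scene ridge [ 9.12000e-01 -4.11000e-01  5.09718e+02 -1.94355e+02] [45.2 48.8 50.2]
scene block [481.54424116 -13.26819374  34.24968509] [423.47562128 -41.20385813  20.37429148] [510.68059123  26.65829034  42.73061955]
```

```bash
python3 -m creep '{"translation":[[3.2,4.7,0],[6.4,9.5,0],[9.5,14.2,-1],[12.7,18.9,-3],[15.8,23.6,-5],[19,28.4,-7],[22.2,33.1,-9],[25.3,37.8,-10]],"delta_rot":[[0,0,-6],[0,0,-12],[0,0,-18],[0,0,-24],[0,0,-30],[0,0,-36],[0,0,-42],[0,0,-48.3]],"hand":[8.5,8.5,8.5,8.5,8.5,8.5,8.5,8.5]}'
python3 - <<'E'
from m import *
T=np.load("top0.npz");h=cv2.cvtColor(T["p"],cv2.COLOR_RGB2HSV).astype(int)
m=np.zeros((400,640),bool);s=(slice(180,255),slice(215,262))
hh=h[s];m[s]=(hh[...,2]<140)&((hh[...,0]<11)|(hh[...,0]>172))&(hh[...,1]>110)
v,u=np.nonzero(big(m));C=cloud("top",T["d"])
q=np.c_[u,v]
w=onplane("top",q,8)[:,:2].astype(np.float32)
print(cv2.minAreaRect(w),len(q))
print(onplane("top",[[229.5,191.5],[250.8,192.5],[248.3,241.8],[226,240.8]],8).round(1))
s=read_state();print(s["position"],s["ee_rot"],s["contact_force"])
E
```

```text
clock: 1.1
position: [510.6, -189.6, 129.9]
ee_rot: [0.209, 0.978, -0.0, -0.001]
contact_force: [0.9, 0.3, -0.1]
gripper_width: 85.3
grasp_force: 0.0
((541.879638671875, 179.95314025878906), (58.33949661254883, 33.09348678588867), 27.490097045898438) 80
[[570.7 191.3   8. ]
 [565.8 127.3   8. ]
 [418.  136.3   8. ]
 [422.9 202.5   8. ]]
[ 510.57702061 -189.58072797  129.87785073] [ 2.09333821e-01  9.77843492e-01 -7.48416174e-05 -1.20420258e-03] [ 0.87885206  0.2842053  -0.08811047]
```

```bash
python3 -m creep '{"translation":[[0,0,-2],[0,0,-4.5],[0,0,-7],[0,0,-9],[0,0,-10.5],[0,0,-11.4],[0,0,-11.4]],"delta_rot":[[0,0,0],[0,0,0],[0,0,0],[0,0,0],[0,0,0],[0,0,0],[0,0,0]],"hand":[8.5,8.5,8.5,8.5,8.5,8.5,8.5]}'
python3 - <<'E'
from m import *
for n,(u0,v0) in(("scene",(250,150)),("top",(290,140))):
    p,d=get_image(n);np.savez(f"{n}1.npz",p=p,d=d)
    c=cv2.resize(p[v0:v0+130,u0:u0+130],None,fx=3,fy=3,interpolation=cv2.INTER_CUBIC)
    a=c if n=="scene" else np.hstack([a,c])
cv2.imwrite("pics/grasp1.png",a[:,:,::-1])
E
```

```text
clock: 1.98
position: [510.4, -191.4, 16.9]
ee_rot: [0.208, 0.978, -0.0, -0.0]
contact_force: [-0.9, 0.4, 0.6]
gripper_width: 85.4
grasp_force: 0.0
```

View pics/grasp1.png

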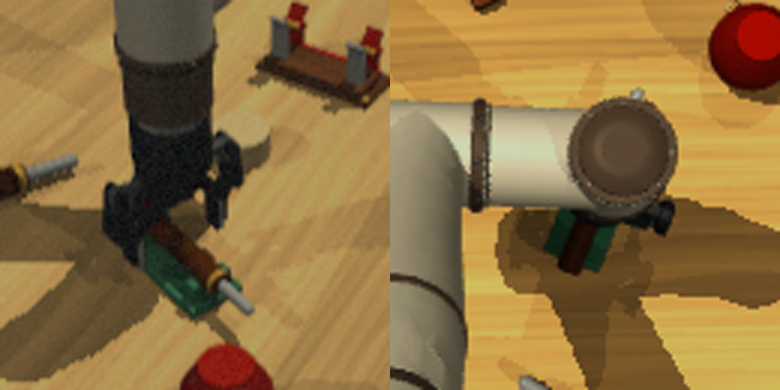

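The picture shows the open fingers straddling the handle between the uprights (crop ~115,235 and 220,200), with no contact. Next I close and lift.

```bash
python3 -m creep '{"translation":[[0,0,0],[0,0,0],[0,0,0],[0,0,0],[0,0,0],[0,0,0],[0,0,0],[0,0,0]],"delta_rot":[[0,0,0],[0,0,0],[0,0,0],[0,0,0],[0,0,0],[0,0,0],[0,0,0],[0,0,0]],"hand":[5,2,1,1,1,1,1,1]}'
```

```text
clock: 3.08
position: [510.8, -191.6, 17.7]
ee_rot: [0.207, 0.978, -0.0, 0.0]
contact_force: [-1.3, -0.4, 5.0]
gripper_width: 22.0
grasp_force: 58.7
```

```bash
python3 -m creep '{"translation":[[0,0,0.7],[0,0,2],[0,0,4],[0,0,7],[0,0,10],[0,0,12.3],[0,0,12.3]],"delta_rot":[[0,0,0],[0,0,0],[0,0,0],[0,0,0],[0,0,0],[0,0,0],[0,0,0]],"hand":[1,1,1,1,1,1,1]}'
python3 - <<'E'
from m import *
p,d=get_image("scene");np.savez("scene2.npz",p=p,d=d)
c=p[130:280,220:420];cv2.imwrite("pics/lift.png",cv2.resize(c,None,fx=3,fy=3,interpolation=cv2.INTER_CUBIC)[:,:,::-1])
print(read_state()["gripper_width"])
E
```

```text
clock: 3.95
position: [511.9, -191.5, 142.6]
ee_rot: [0.208, 0.978, 0.0, 0.003]
contact_force: [-0.9, -0.2, -1.1]
gripper_width: 21.8
grasp_force: 58.7
21.997662996130842
```

View pics/lift.png

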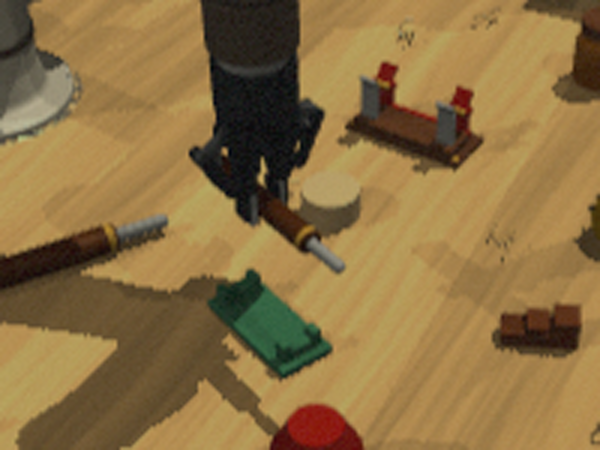

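```bash
python3 -m creep '{"translation":[[-0.2,5,0],[-0.5,10,0],[-0.7,15,0],[-0.9,20,0],[-1.1,25,0],[-1.3,30.5,0],[-1.6,35.5,0],[-1.6,35.5,-2]],"delta_rot":[[0,0,3],[0,0,6],[0,0,9],[0,0,12],[0,0,15],[0,0,18],[0,0,19.8],[0,0,19.8]],"hand":[1,1,1,1,1,1,1,1]}'
python3 -m creep '{"translation":[[0,0,-1],[0,0,-3],[0,0,-3.5],[0,0,-3.5]],"delta_rot":[[0,0,0],[0,0,0],[0,0,0],[0,0,0]],"hand":[1,1,1,1]}'
python3 - <<'E'
from m import *
for n,(u0,v0) in(("scene",(295,95)),("top",(180,150))):
    p,d=get_image(n);np.savez(f"{n}3.npz",p=p,d=d)
    c=cv2.resize(p[v0:v0+120,u0:u0+120],None,fx=3.3,fy=3.3,interpolation=cv2.INTER_CUBIC)
    a=c if n=="scene" else np.hstack([a,c])
cv2.imwrite("pics/hover.png",a[:,:,::-1])
E
```

```text
clock: 5.0
position: [495.0, 167.1, 120.0]
ee_rot: [0.034, 0.999, 0.001, 0.001]
contact_force: [-0.2, -1.3, -0.8]
gripper_width: 22.2
grasp_force: 59.0
clock: 5.5
position: [494.5, 162.9, 85.0]
ee_rot: [0.037, 0.999, -0.0, -0.0]
contact_force: [-0.3, 0.0, -1.4]
gripper_width: 22.0
grasp_force: 59.1
```

View pics/hover.png

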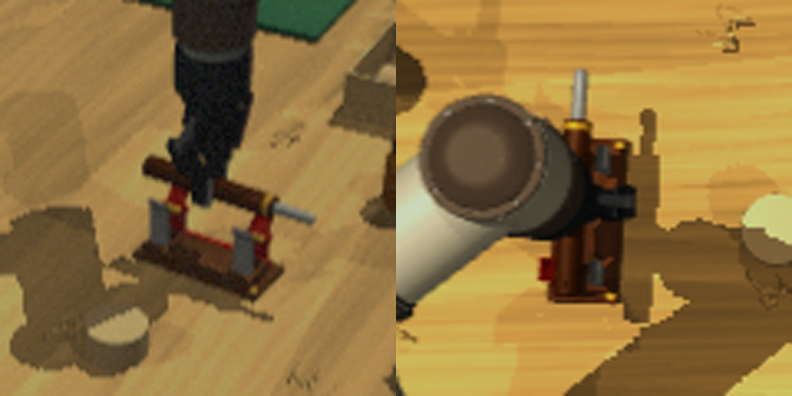

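The handle hovers parallel above the forks. The ferrule is at crop (578,125) and the prongs at (601,158) and (597,272). I'll check the handle's line against the clip numerically.

```bash
python3 - <<'E'
from m import *
T=np.load("top3.npz");d=T["d"];C=cloud("top",d);h=cv2.cvtColor(T["p"],cv2.COLOR_RGB2HSV).astype(int)
s=np.s_[168:192,228:242]
# ferrule and blade: pixels above bench
m=(d>0)&(C[...,0]>540)&(C[...,0]<640)&(C[...,1]>130)&(C[...,1]<185)&(C[...,2]>85)&(C[...,2]<125)
v,u=np.nonzero(m);w=onplane("top",np.c_[u,v],102)
print("z",np.percentile(C[m][:,2],[10,50,90]).round(1))
for nm,k in(("blade",h[m][:,1]<100),("ferr",(h[m][:,0]>14)&(h[m][:,0]<30)&(h[m][:,1]>120)),("brown",(h[m][:,0]<=13)&(h[m][:,1]>120))):
    print(nm,k.sum(),w[k].mean(0).round(1),w[k].min(0).round(1),w[k].max(0).round(1))
T0=np.load("top0.npz")["p"]
# steel prongs, rays at z 68
h0=cv2.cvtColor(T0,cv2.COLOR_RGB2HSV).astype(int)
for nm,hh in(("t0",h0),("t3",h)):
  g=np.zeros((400,640),bool);g[190:245,232:250]=(hh[190:245,232:250,1]<70)&(hh[190:245,232:250,2]>60)
  k,l,st,ce=cv2.connectedComponentsWithStats(g.astype(np.uint8))
  for i in range(1,k):
    if st[i,4]>6:print(nm,"prong",st[i],onplane("top",[ce[i]],68).round(1),onplane("top",[[st[i,0]-.5,ce[i][1]],[st[i,0]+st[i,2]-.5,ce[i][1]]],68).round(1)[:,1])
E
```

```text
z [103.2 109.9 115.9]
blade 51 [594.5 158.2 102. ] [574.6 152.4 102. ] [614.9 164.  102. ]
ferr 34 [570.1 157.1 102. ] [557.3 147.2 102. ] [614.7 169.7 102. ]
brown 45 [552.7 158.2 102. ] [540.2 150.1 102. ] [571.8 169.8 102. ]
t0 prong [240 194   5   7  26] [[543.3 143.3  68. ]] [151.5 137.1]
t0 prong [238 229   5   7  27] [[444.  150.9  68. ]] [158.  143.8]
t3 prong [243 194   1   7   7] [[544.5 141.4  68. ]] [142.9 140. ]
```

```bash
python3 -m creep '{"translation":[[0,0.05,-1],[0,0.05,-2],[0,0.05,-3],[0,0.05,-3.6],[0,0.05,-3.8],[0,0.05,-3.8]],"delta_rot":[[0,0,0],[0,0,0],[0,0,0],[0,0,0],[0,0,0],[0,0,0]],"hand":[1,1,1,1,1,1]}'
```

```text
clock: 6.35
position: [494.9, 164.5, 47.3]
ee_rot: [0.036, 0.999, 0.0, 0.0]
contact_force: [0.4, 2.0, -1.6]
gripper_width: 22.4
grasp_force: 59.2
```

```bash
python3 -m creep '{"translation":[[0,0.1,-0.2],[0,0.1,-0.4],[0,0.1,-0.5],[0,0.1,-0.5]],"delta_rot":[[0,0,0],[0,0,0],[0,0,0],[0,0,0]],"hand":[1,1,1,1]}'
```

```text
clock: 6.85
position: [494.7, 165.2, 42.3]
ee_rot: [0.036, 0.999, 0.0, 0.0]
contact_force: [0.6, 1.4, -1.1]
gripper_width: 22.1
grasp_force: 59.2
```

```bash
python3 -m creep '{"translation":[[0,0,-0.1],[0,0,-0.2],[0,0,-0.2]],"delta_rot":[[0,0,0],[0,0,0],[0,0,0]],"hand":[1,1,1]}'
```

```text
clock: 7.22
position: [494.8, 165.1, 41.3]
ee_rot: [0.036, 0.999, 0.0, 0.0]
contact_force: [-1.6, 1.1, 6.0]
gripper_width: 21.9
grasp_force: 59.8
```

```bash
python3 -m creep '{"translation":[[0,0,0.05],[0,0,0.05],[0,0,0.05],[0,0,0.05],[0,0,0.05],[0,0,0.05],[0,0,0.05]],"delta_rot":[[0,0,0],[0,0,0],[0,0,0],[0,0,0],[0,0,0],[0,0,0],[0,0,0]],"hand":[2.6,3.5,5,6,6,6,6]}'
python3 - <<'E'
from m import *
for n,(u0,v0) in(("scene",(295,95)),("top",(180,150))):
    p,d=get_image(n);np.savez(f"{n}4.npz",p=p,d=d)
    c=cv2.resize(p[v0:v0+120,u0:u0+120],None,fx=3.3,fy=3.3,interpolation=cv2.INTER_CUBIC)
    a=c if n=="scene" else np.hstack([a,c])
cv2.imwrite("pics/laid.png",a[:,:,::-1])
E
```

```text
clock: 8.1
position: [494.6, 165.1, 40.8]
ee_rot: [0.036, 0.999, 0.0, 0.0]
contact_force: [0.1, 0.9, 0.2]
gripper_width: 59.9
grasp_force: 0.0
```

View pics/laid.png

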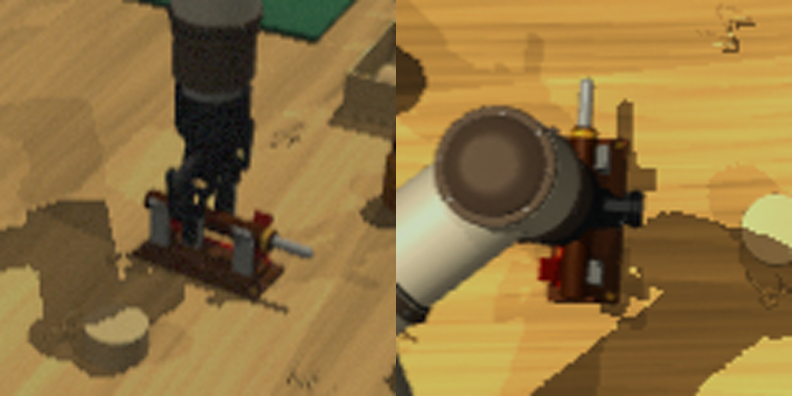

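It lies in the mouth between the prongs and the jaw, with the fingers clear at the sides. I'll raise the tool and close the fingers above it.

```bash
python3 -m creep '{"translation":[[0,0,1],[0,0,3],[0,0,5],[0,0,7],[0,0,7],[0,0,7],[0,0,7],[0,0,7]],"delta_rot":[[0,0,0],[0,0,0],[0,0,0],[0,0,0],[0,0,0],[0,0,0],[0,0,0],[0,0,0]],"hand":[6,6,6,6,3,0,0,0]}'
python3 -m creep '{"translation":[[0,0,0],[0,0,0],[0,0,0]],"delta_rot":[[0,0,0],[0,0,0],[0,0,0]],"hand":[0,0,0]}'
python3 - <<'E'
from m import *
p,d=get_image("scene");C=cloud("scene",d)
cv2.imwrite("pics/up.png",cv2.resize(p[100:220,295:415],None,fx=4,fy=4,interpolation=cv2.INTER_CUBIC)[:,:,::-1])
p,d=get_image("top");C=cloud("top",d);h=cv2.cvtColor(p,cv2.COLOR_RGB2HSV)
m=(d>0)&(C[...,0]>572)&(C[...,0]<640)&(C[...,1]>130)&(C[...,1]<185)&(C[...,2]>40)&(C[...,2]<110)
v,u=np.nonzero(m);w=onplane("top",np.c_[u,v],62);print("blade",m.sum(),w.mean(0),w.max(0),np.median(C[m][:,2]))
E
```

```text
clock: 9.2
position: [494.3, 164.9, 110.1]
ee_rot: [0.036, 0.999, -0.0, -0.001]
contact_force: [0.0, -0.8, -0.5]
gripper_width: 0.2
grasp_force: 0.0
clock: 9.57
position: [494.6, 165.1, 110.8]
ee_rot: [0.036, 0.999, -0.0, -0.0]
contact_force: [0.1, -0.6, 0.3]
gripper_width: -0.1
grasp_force: 0.0
blade 60 [592.54895526 158.59252846  62.        ] [613.45808299 165.33849158  62.        ] 63.02552328291881
```

View pics/up.png

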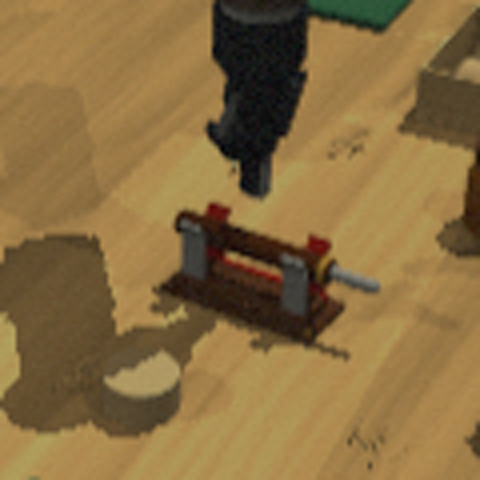

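The handle lies by itself in the mouth: prongs at crop (193,250) and (295,283), red lips behind, blade to the right, and blade top at z≈63, which puts the axis at about 57. Now I press.

```bash
python3 -m creep '{"translation":[[0,0,-2],[0,0,-3.5],[0,0,-4],[0,0,-4.5],[0,0,-5],[0,0,-5.4],[0,0,-5.8],[0,0,-6.2]],"delta_rot":[[0,0,0],[0,0,0],[0,0,0],[0,0,0],[0,0,0],[0,0,0],[0,0,0],[0,0,0]],"hand":[0,0,0,0,0,0,0,0]}'
```

```text
clock: 10.68
position: [494.2, 164.7, 48.4]
ee_rot: [0.036, 0.999, -0.0, -0.0]
contact_force: [0.2, 0.3, 0.5]
gripper_width: -0.1
grasp_force: 0.0
```

```bash
python3 -m creep '{"translation":[[0,0,-0.2],[0,0,-0.4],[0,0,-0.5],[0,0,-0.5]],"delta_rot":[[0,0,0],[0,0,0],[0,0,0],[0,0,0]],"hand":[0,0,0,0]}'
```

```text
clock: 11.18
position: [494.5, 164.9, 44.0]
ee_rot: [0.036, 0.999, -0.0, -0.0]
contact_force: [-1.1, 0.0, 3.0]
gripper_width: -0.0
grasp_force: 1.5
```

```bash
python3 -m creep '{"translation":[[0,0,-0.1],[0,0,-0.2],[0,0,-0.2]],"delta_rot":[[0,0,0],[0,0,0],[0,0,0]],"hand":[0,0,0]}'
python3 -m creep '{"translation":[[0,0,1],[0,0,4],[0,0,8],[0,0,12],[0,0,12],[0,0,12]],"delta_rot":[[0,0,0],[0,0,0],[0,0,0],[0,0,0],[0,0,0],[0,0,0]],"hand":[0,0,0,0,0,0]}'
python3 - <<'E'
from m import *
p,d=get_image("scene")
cv2.imwrite("pics/home.png",cv2.resize(p[100:220,295:415],None,fx=4,fy=4,interpolation=cv2.INTER_CUBIC)[:,:,::-1])
p,d=get_image("top");C=cloud("top",d)
m=(d>0)&(C[...,0]>572)&(C[...,0]<640)&(C[...,1]>130)&(C[...,1]<185)&(C[...,2]>20)&(C[...,2]<110)
v,u=np.nonzero(m);w=onplane("top",np.c_[u,v],36);print("blade",m.sum(),w.mean(0),w.max(0),np.median(C[m][:,2]))
E
```

```text
clock: 11.55
position: [494.6, 165.0, 43.8]
ee_rot: [0.036, 0.999, -0.0, 0.0]
contact_force: [-5.0, -0.1, 15.5]
gripper_width: -0.2
grasp_force: 7.6
clock: 12.3
position: [494.1, 164.9, 161.3]
ee_rot: [0.037, 0.999, 0.0, -0.0]
contact_force: [-0.3, -0.2, -0.7]
gripper_width: 0.1
grasp_force: 0.0
blade 57 [593.10952257 162.27638156  36.        ] [615.17224359 166.89631841  36.        ] 36.90263881644455
```

View pics/home.png

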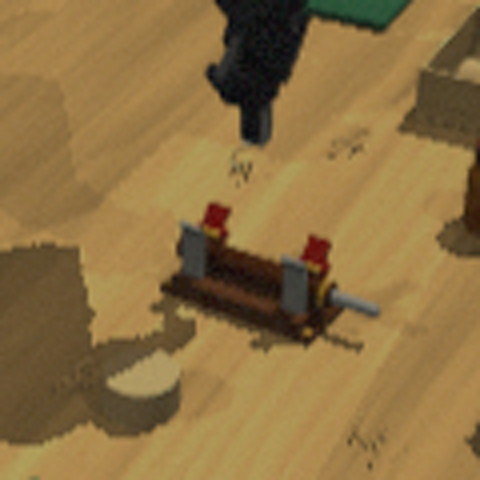

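It is home: the handle is down below the prong tops at crop (193,250) and (295,283), the red lips stand upright over it, and blade top z≈37 puts the axis at about 31. I'll check the yaw and side offset before handing in.

```bash
python3 -m creep '{"translation":[[0,-5,3],[0,-10,6],[0,-15,6],[0,-20,6],[0,-20,6],[0,-20,6]],"delta_rot":[[0,0,0],[0,0,0],[0,0,0],[0,0,0],[0,0,0],[0,0,0]],"hand":[0,0,0,0,0,0]}'
python3 - <<'E'
from m import *
p,d=get_image("top");C=cloud("top",d);h=cv2.cvtColor(p,cv2.COLOR_RGB2HSV).astype(int)
m=(d>0)&(C[...,0]>582)&(C[...,0]<640)&(C[...,1]>130)&(C[...,1]<185)&(C[...,2]>20)&(C[...,2]<60)&(h[...,1]<110)
v,u=np.nonzero(m);w=onplane("top",np.c_[u,v],34)[:,:2]
print("blade",m.sum(),w.mean(0),cv2.fitLine(w.astype(np.float32),2,0,.01,.01).ravel(),"expect y",164.4-.75-(w[:,0].mean()-494.5)*.0734)
for r in range(172,206,3): print(r,[(x,tuple(int(t) for t in p[r,x])) for x in range(229,248,1)][0:0], ''.join('B' if h[r,x,1]<80 else ('r' if h[r,x,2]>110 and (h[r,x,0]<7 or h[r,x,0]>174) and h[r,x,1]>200 else ('y' if h[r,x,2]>140 else '.')) for x in range(225,252)))
cv2.imwrite("pics/homet.png",cv2.resize(p[160:250,195:285],None,fx=6,fy=6,interpolation=cv2.INTER_CUBIC)[:,:,::-1])
E
```

```text
clock: 13.15
position: [494.3, -35.0, 220.9]
ee_rot: [0.037, 0.999, -0.0, -0.001]
contact_force: [0.3, 1.4, -0.1]
gripper_width: 0.3
grasp_force: 0.0
blade 30 [603.54631913 162.35493782] [9.9939841e-01 3.4681167e-02 6.0354633e+02 1.6235493e+02] expect y 155.64600017582583
172 [] yyyyyyyyyyyyyyyyyyyyyyyyyyy
175 [] yyyyyyyyyyyyyyyyyyyyyyyyyyy
178 [] yyyyyyyyyyyBBBByyyyyyyyyyyy
181 [] yyyyyyyyyyyBBB.yy.....yyyyy
184 [] yyyyyyyy.....BBBBBBBBBBBBBB
187 [] yyBBBBBB.....BBBBBBBBBBBBBB
190 [] BBBBBBBB......BBBBBBBBBBBBB
193 [] BBBBBBBBB.....BBBBBBBBBBBBB
196 [] BBBBBBBBB......BBBBBBBBBBBB
199 [] BBBBBBBBBB.BBB.BBBBBBBBBBBB
202 [] BBBBBBBBBBB.....BBBBBBBBBBB
205 [] BBBBBBBBBBBB.....BBBBBBBBBB
```

View pics/homet.png

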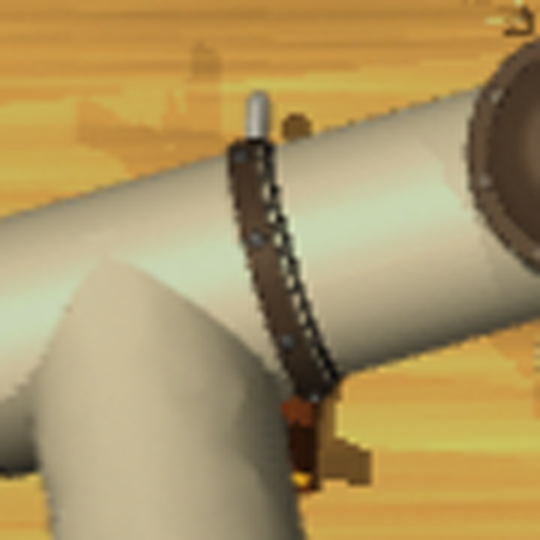

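```bash
python3 -m creep '{"translation":[[-3,-5,0],[-6,-10,0],[-9,-15,0],[-12,-20,0],[-15,-25,0],[-18,-30,0],[-21,-35,0],[-23,-40,0]],"delta_rot":[[0,0,0],[0,0,0],[0,0,0],[0,0,0],[0,0,0],[0,0,0],[0,0,0],[0,0,0]],"hand":[0,0,0,0,0,0,0,0]}'
python3 - <<'E'
from m import *
p,d=get_image("top");h=cv2.cvtColor(p,cv2.COLOR_RGB2HSV).astype(int);C=cloud("top",d)
T=np.load("top0.npz");print("clip base moved?",np.abs(p[225:245,222:252].astype(int)-T["p"][225:245,222:252]).mean())
m=(d>0)&(C[...,0]>582)&(C[...,0]<640)&(C[...,1]>130)&(C[...,1]<185)&(C[...,2]>20)&(C[...,2]<60)&(h[...,1]<110)
v,u=np.nonzero(m);w=onplane("top",np.c_[u,v],34)[:,:2]
print("blade",m.sum(),w.mean(0),w.max(0))
m=(d>0)&(C[...,0]>415)&(C[...,0]<582)&(C[...,1]>125)&(C[...,1]<200)
for x0 in range(420,580,8):
    k=m&(C[...,0]>=x0)&(C[...,0]<x0+8)&(C[...,2]>33)&(C[...,2]<50)&(h[...,1]>90)
    if k.sum()>3:print(x0,k.sum(),C[k].mean(0).round(1))
def cls(x,r,h):
    H,S,V=h[r,x]
    if S<80:return 'B'
    if (H<7 or H>174) and S>200 and V>110:return 'r'
    if V>140:return 'y'
    return '+' if 14<H<30 else ('o' if V>55 else '.')
h0=cv2.cvtColor(T["p"],cv2.COLOR_RGB2HSV).astype(int)
for r in range(172,246,3): print(r,''.join(cls(x,r,h) for x in range(220,256)),''.join(cls(x,r,h0) for x in range(220,256)))
E
```

```text
clock: 14.2
position: [264.4, -435.7, 221.8]
ee_rot: [0.035, 0.999, 0.0, 0.0]
contact_force: [1.0, 0.2, 0.3]
gripper_width: -0.3
grasp_force: 0.0
clip base moved? 7.193333333333333
blade 40 [599.80137763 162.65799345] [615.5378041  167.14275298]
420 14 [424.3 173.6  41.6]
428 24 [431.4 173.4  42.3]
436 18 [440.3 171.8  42.9]
444 16 [448.6 170.   43.1]
452 15 [456.4 172.1  43.4]
460 23 [463.4 170.6  42. ]
468 25 [472.2 170.4  42.3]
476 17 [480.5 169.2  43.7]
484 18 [487.8 167.3  41.8]
492 23 [495.9 168.5  41.3]
500 22 [504.3 167.6  43.2]
508 19 [512.2 168.5  41.2]
516 22 [519.5 167.1  41. ]
524 23 [527.7 166.2  42. ]
532 20 [535.8 165.9  44.3]
540 13 [543.6 166.3  44.8]
548 15 [551.5 163.2  43.8]
556 23 [560.5 163.9  42.7]
564 16 [567.3 162.7  42.3]
172 yyyyyyyyyyyyyyyyyyyyyyyyyyyyyyyyyyyy yyyyyyyyyyyyyyyyyyyyyyyyyyyyyyyyyyyy
175 yyyyyyyyyyyyyyyyyyyyyyyyyyyyyyyyyyyy yyyyyyyyyyyyyyyyyyyyyyyyyyyyyyyyyyyy
178 yyyyyyyyyyyyyyyyBBBByyyyyyyyyyyyyyyy yyyyyyyyyyyyyyyyyyyyyyyyyyyyyyyyyyyy
181 yyyyyyyyyyyyyyyyBBB+yy+++++yyyyyyyyy yyyyyyyyyyyyyyyyyyyyyyyyyyyyyyyyyyyy
184 yyyyyyyyyyyyyyyyBBB+yyy++
[... 908 characters left out ...]
20 yyyyyyyooorooooo......oooooo++++yyyy yyyyyyyooorroooooooooooooooo++++yyyy
223 yyyyyyyooorooooo......oooooo++++yyyy yyyyyyyooorroooooooooooooooo++++yyyy
226 yyyyyyyooyroooo.......oooooo++++yyyy yyyyyyyooyrr+ooooooooooooooo++++yyyy
229 yyyyrooooooy+oo...BBBBoooooo+++yyyyy yyyyrooooooy+ooooooBBBoooooo+++yyyyy
232 yyyyooooooyyooo...BBBBB....+++yyyyyy yyyyooooooyy+.....BBBBB....+++yyyyyy
235 yyyyyyoooryyooo...BBBBB....+++++++++ yyyyyyoooryy.....ooBBBB....+++++++++
238 yyyyyyoooo.oooo........o++.+++++++++ yyyyyyooooooo..........o++.+++++++++
241 yyyyyyy++o++oo.........oooo++yyyyyyy yyyyyyy++oo+oo.oooooooooooo++yyyyyyy
244 yyyyyyyyyyyyyyyyyyyyyyyyyyyyyyyyyyyy yyyyyyyyyyyyyyyyyyyyyyyyyyyyyyyyyyyy
```

```bash
python3 - <<'E'
from m import *
y=lambda u,v,z:onplane("top",[[u,v]],z)[0].round(1)
print("handle left edge, z34",y(231.6,217,34)," axis y=",y(231.6,217,34)[1]-12)
print("base edges z8",y(227.5,217,8),y(248.3,217,8))
p,d=get_image("scene");C=cloud("scene",d);h=cv2.cvtColor(p,cv2.COLOR_RGB2HSV).astype(int)
m=(d>0)&(C[...,0]>577)&(C[...,0]<625)&(C[...,1]>130)&(C[...,1]<190)&(C[...,2]>22)&(C[...,2]<60)
v,u=np.nonzero(m);w=onplane("scene",np.c_[u,v],35);print("scene blade",m.sum(),w.mean(0),C[m].mean(0))
a=np.load("scene4.npz");C4=cloud("scene",a["d"]);m=(a["d"]>0)&(C4[...,0]>577)&(C4[...,0]<625)&(C4[...,1]>130)&(C4[...,1]<190)&(C4[...,2]>45)&(C4[...,2]<90)
v,u=np.nonzero(m);w=onplane("scene",np.c_[u,v],61);print("scene blade mouth",m.sum(),w.mean(0),C4[m].mean(0))
S=np.load("scene0.npz");C0=cloud("scene",S["d"])
# jaw/prong tops before and after, scene
for nm,D,CC,P in(("before",S["d"],C0,S["p"]),("after",d,C,p)):
    hh=cv2.cvtColor(P,cv2.COLOR_RGB2HSV).astype(int)
    k=(D>0)&(CC[...,0]>425)&(CC[...,0]<565)&(CC[...,1]>165)&(CC[...,1]<205)&(CC[...,2]>56)&(hh[...,1]>180)&((hh[...,0]<8)|(hh[...,0]>172))
    v,u=np.nonzero(k);print(nm,k.sum(),u.mean().round(2),v.mean().round(2),CC[k].mean(0).round(1))
E
```

```text
handle left edge, z34 [490.9 180.8  34. ]  axis y= 168.8
base edges z8 [493.8 197.7   8. ] [492.  135.6   8. ]
scene blade 39 [596.85131663 155.36746428  35.        ] [596.5612816  156.12302612  34.40600207]
scene blade mouth 40 [597.09109188 152.14777483  61.        ] [597.05971194 152.21910143  60.93192494]
before 48 361.1 157.58 [495.6 184.9  61.9]
after 47 361.96 157.83 [499.1 184.4  62.2]
```

```bash
python3 -c "
from bench import job_done;print(job_done())"
```

```text
the job is handed in; nothing more can be done
None
```

I laid the burnisher across the clip's mouth, let it go there, then pressed it home. At hand-in (about 14 s on the clock) it measured seated and parallel, about 3 mm off the clip's centre line (limit 5 mm), with the jaw closed as far as the images show and the arm well clear. I wasn't shown the verdict.

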